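Wedge the weighing slab so that it stands level and firm

ROBOT

A 6-joint arm with a two-finger parallel gripper is mounted at the origin on the work surface; the furniture and walls round the work are solid. World frame = base frame: x ahead of the robot, y to its left, z up, the work surface at z = 0. Lengths are in m, angles in rad, forces in N, time in s.
With the tool pointing down it reaches from about 0.35 to 0.85 m from the base axis. Payload 8.1 kg.
Tool frame: the origin (TCP) lies between the finger pads; the fingertips stand 14 mm ahead of it and the grasp point (between the pads) lies 5 mm behind it; z points along the fingers, y is the line along which they close (so a half turn about z gives the same grasp; the last joint's range is limited). The gripper opens to 93 mm and grips with 3 to 60 N. Pads are 15 mm wide; open, the fingers measure 128 mm over their backs; the gripper's body (75 mm by 188 mm) begins 65 mm behind the grasp point.
Start: joints at [1.128, 0.13, 1.488, -0, 1.523, -0.085], TCP at [0.21, 0.562, 0.233] pointing down, gripper open.
Joint ranges: [-2.96, 2.96], [-0.89, 2.26], [0.02, 2.5], [-1.34, 4.48], [0, 2.73], [-2.66, 2.66]. Speed limits (rad/s): [2.39, 2.39, 2.79, 3.14, 3.14, 3.14].

INTERFACE

Orientations are given as a rotation vector (axis times angle).
In Python, from plant import robot gives the robot as it stands.
- The arm moves only by the tool arm_command, never from a script. Its argument "targets" is a list of rows, each an object of numbers: "x", "y", "z": the shift along the world's x, y, z in units of 500 mm (1.0 is 500 mm); "rx", "ry", "rz": the turn, a rotation vector about the world's x, y, z in units of 2 rad (1.0 is 2 rad); "claw": the closure in counts, from 0 (fully open) to 255 (shut). In form: [{"x": .., "y": .., "z": .., "rx": .., "ry": .., "rz": .., "claw": ..}, ...]. A call has 1 to 10 rows; each row is the pose to reach, as a shift and turn from the pose commanded when the call began; what a row does not reach only later rows make up. A row lasts 1/12 s, in which the tool goes at most 41.7 mm and 7.16 degrees, less where a joint would pass 70% of its speed; a pose out of reach is approached as far as the arm can. A call with a number of a shift or a turn outside -1 to 1 is refused whole. A call with a gripper value outside its range is refused whole. The fingers move at their own pace and stop on an object; "squeeze" is the grip in N (left out, the last holds). Time passes only in rows, so rows that repeat a pose let the fingers close. It gives the time, the measured TCP pose, the force, the opening and the grip force at its end, in the units of the state.
- robot.read_state(): the state, without advancing time (a new reading comes with each control period).
- robot.read_camera(name): name is "scene" or "top" or "wrist"; returns (picture, depth): 384x512x3 uint8, red, green, blue; 384x512 float32, m along the optical axis (not along the pixel's ray), 0 where there is no reading.
- robot.get_calibration(name): a dict with "intrinsics" (3x3 intrinsics, pixels), "origin" and "orientation" of the camera in the world. Camera axes: x right, y up, looking along -z (the intrinsics and any distortion apply to the point x, -y, -z); pixel columns grow to the right and rows downward; lengths in m; the calibration is good to about 2 mm. A picture is of the moment at which its call begins: read the wrist's pose just before it. get_calibration takes no time and is no camera call; for the wrist camera it gives the pose at the moment of the call.
- robot.close_job(): hands the job in; it is judged then, once.
The state is a dict: "t": time; "q": joint angles; "dq": joint speeds; "joint_torque": joint torques, N m; "tool_pos": TCP position; "orientation": TCP orientation; "force": force on the tool from outside, world axes, zero at the start; "wrist_torque": the same for the moment, N m; "opening": finger opening in m; "gripper_force": force on a finger pad.
Only numpy, scipy, OpenCV 4.12 (cv2) and the standard library are available. Lean on these libraries where they do the work, as an engineer would, in place of code of your own. Each camera call takes 0.05 s, during which the arm holds its last target. There are 200 camera calls.

TASK

The stone slab under the glaze scale leans because the levelling foot at its near right corner is seized too short. Push the thin end of the wooden wedge under that foot until the slab is level and all four feet carry their share, so that it no longer rocks; stop there, as driving the wedge on lifts the neighbouring corners off the bench. Leave the wedge in place, keep the gripper off the slab and the scale, do not shove them along, and leave the other things where they are.

Things in the scene. Friction and masses are not known exactly. Their poses are not given: they have to be found in the camera images.
- slab: Loose stone weighing slab, 220 mm (its x) by 270 mm (its y) by 16 mm, 2.7 kg, on four feet; the scale stands on it. Origin: below its centre, at the soles of its good feet: 40 mm under the stone's underside, 56 mm under its top. x points away from the robot, y left, z square to the stone. It starts leaning 1 to 5 degrees down to its near right corner, the far left foot in the air.
- foot_seized: Seized foot, near right corner (x -80, y -110 mm on the slab): rubber dome, radius 14 mm, sole on the bench at the start, 3 to 12 mm too short. Origin: at the stone's underside, above the dome. Pushing the wedge takes 0 to 4 N while the slab is being lifted; once the far left foot lands it climbs within 5 to 10 mm of travel to over 15 N, and is about 8 N when the load is shared evenly.
- foot_front_left: Good foot, near left corner (x -80, y 110 mm on the slab): rubber dome of radius 14 mm on a levelling screw. Origin: where the screw enters the underside of the stone, about 40 mm above the sole; how far each screw is set in differs by up to 2.2 mm from foot to foot and is not known. Lifts if the wedge is overdriven.
- foot_back_right: Good foot, far right corner (x 80, y -110 mm on the slab): rubber dome of radius 14 mm on a levelling screw. Origin: where the screw enters the underside of the stone, about 40 mm above the sole; how far each screw is set in differs by up to 2.2 mm from foot to foot and is not known. Lifts if the wedge is overdriven.
- foot_back_left: Good foot, far left corner (x 80, y 110 mm on the slab), like the two others; diagonally opposite the seized foot. Origin: where its screw enters the underside of the stone, about 40 mm above the sole. In the air at the start; lands on the bench as the slab gets level. When the four feet bear about 7 N each the slab stands firm.
- wedge_mid (a point): Centre of the hardwood wedge lying flat on the bench: 190 mm long, 34 mm wide, 2 mm thick at the thin end and rising evenly (0.1 mm per mm) to 21 mm at the thick end, about 0.1 kg. This point is 95 mm from either end, 5.8 mm above the flat underside. x points to the thin end, y across the width, z up. It can be held by its sides near the thick end.
- wedge: The same wedge; origin at the centre of its flat underside, same axes.
- scale: Flat digital scale, 190 x 150 x 32 mm, about 0.6 kg, standing loose on the slab, nearer its right side. Origin: centre of its underside.
- glaze_pot: Bystander: closed dark blue glaze pot with a black lid, 58 mm wide, 72 mm high, behind the work to the right of the slab. Origin: centre of its underside.
- test_bowl: Bystander: small pale green bowl, 96 mm wide, 46 mm high, at the back right. Origin: centre of its underside.
- slip_cup: Bystander: pale grey open cup, 66 mm wide and high, at the right. Origin: centre of its underside.
Mind the look-alikes: they are no part of the job. Of the things that look like the wedge, the larger one is meant.

How it is judged:
At the end, for the whole second after the job is handed in: The slab is level within 1 degree, the wedge bears the seized foot, and that foot and each of the three good feet carry at least 3.5 N (half an even share); slab and wedge are at rest (angle between slab's own z axis and vertical below 0.0175 rad and contact force between wedge and foot_seized above 3.5 N and contact force between each of foot_front_left, foot_back_left, foot_back_right and anything else above 3.5 N and linear speed of each of slab, wedge below 0.01 m/s); the robot touches nothing.
It fails at once if the wedge is overdriven: a neighbouring foot is all but lifted off the bench (under 1 N) (contact force between foot_back_left and anything else above 5 N and contact force between any of foot_front_left, foot_back_right and anything else below 1 N).
It fails at once if the slab is shoved along the bench by more than 15 mm (distance of slab from where it was at the start of the episode above 0.015 m).
It fails at once if the scale is moved by more than 20 mm (distance of scale from where it was at the start of the episode above 0.02 m).
It fails at once if a bystander is moved by more than 20 mm (distance of any of glaze_pot, test_bowl, slip_cup from where it was at the start of the episode above 0.02 m).
It fails at once if the robot lifts, leans on or pushes the slab or the scale (more than 3 N) (contact force between any of the fingers, the arm and slab above 3 N or contact force between any of the fingers, the arm and scale above 3 N).
It also fails if it takes over 64 s, if anything falls off the work surface, if the arm or the gripper's body presses on something with over 40 N, if the wrist force passes 120 N, or if a joint passes its speed limit or range.

## Working session

There is one attempt and no reset: what is moved stays moved. The work goes in short steps, Python scripts to look and compute and a tool call to move; the robot and the scene stay as the last step left them, time stands still between calls to the robot, and variables do not carry over. Pictures are saved under pics/ and viewed, at most 10 in all, crops included, and the job is handed in when it is done.

Besides the shell and the picture viewer there is one more tool, called after ">>>" as a command line: name --argument value ..., lists and objects as JSON in quotes. arm_command: Moves the arm, as the interface text tells. Shifts and turns lie within -1 to 1; 1 stands for 500 mm of shift or 2 rad of turn. Its arguments: {"type":"object","properties":{"targets":{"type":"array","items":{"type":"object","properties":{"x":{"type":"number","minimum":-1,"maximum":1},"y":{"type":"number","minimum":-1,"maximum":1},"z":{"type":"number","minimum":-1,"maximum":1},"rx":{"type":"number","minimum":-1,"maximum":1},"ry":{"type":"number","minimum":-1,"maximum":1},"rz":{"type":"number","minimum":-1,"maximum":1},"claw":{"type":"number"}}}},"squeeze":{"type":"number"}},"required":["targets"]}

```bash
ls; mkdir -p pics; cat > h.py <<'E'
import numpy as np, cv2
from plant import robot
def cam(n):
    c=robot.get_calibration(n); p,d=robot.read_camera(n); return p,d,c
def world(c,u,v,depth):
    K=np.array(c["intrinsics"]);R=np.array(c["orientation"])
    if R.shape!=(3,3): R=cv2.Rodrigues(R.astype(float))[0]
    u=np.asarray(u,float);v=np.asarray(v,float)
    r=np.stack([(u-K[0,2])/K[0,0],-(v-K[1,2])/K[1,1],-np.ones_like(u)],-1)
    return np.array(c["origin"])+(r*np.asarray(depth)[...,None])@R.T
def plane(c,u,v,z):
    o=np.array(c["origin"]);d=world(c,u,v,np.ones_like(np.asarray(u,float)))-o
    return o+d*((z-o[2])/d[...,2])[...,None]
def save(n,p): cv2.imwrite("pics/"+n,cv2.cvtColor(p,cv2.COLOR_RGB2BGR))
E
python3 - <<'E'
from h import *
for n in("scene","top"):
    p,d,c=cam(n); save(n+"0.png",p); np.savez(n+"0.npz",p=p,d=d); print(n,c)
s=robot.read_state();print(s)
E
```

```text
pics
scene {'intrinsics': array([[349.08024676,   0.        , 252.45904715],
       [  0.        , 349.08024676, 193.15899111],
       [  0.        ,   0.        ,   1.        ]]), 'origin': array([ 0.14598405, -0.65994889,  0.85475727]), 'orientation': array([ 0.65302029, -0.25290549, -0.73856594])}
top {'intrinsics': array([[434.24472679,   0.        , 247.9300338 ],
       [  0.        , 434.24472679, 191.73454706],
       [  0.        ,   0.        ,   1.        ]]), 'origin': array([ 0.41974079, -0.17032268,  1.57869271]), 'orientation': array([ 0.07735561, -0.09263422, -1.57384764])}
{'t': 0.1, 'q': array([ 1.12758896e+00,  1.31121269e-01,  1.48917541e+00,  6.97450093e-06,
        1.52299974e+00, -8.54124984e-02]), 'dq': array([-0.0010099 , -0.00224197, -0.00263836, -0.00169589, -0.00038344,
       -0.00031769]), 'joint_torque': array([ 1.27790147e-03, -5.61347723e+01, -4.93091190e+01,  7.70588662e-02,
        2.92045431e-02, -9.61047749e-05]), 'tool_pos': array([0.2098959 , 0.56155899, 0.23166829]), 'orientation': array([-5.58949732e-01, -3.09100862e+00,  2.58009283e-03]), 'force': array([-0.38493555, -0.33519061, -0.78319507]), 'wrist_torque': array([-0.00900624,  0.0059373 , -0.01697017]), 'gripper_force': 0.0, 'opening': 0.09316994713985961}
```

View pics/scene0.png

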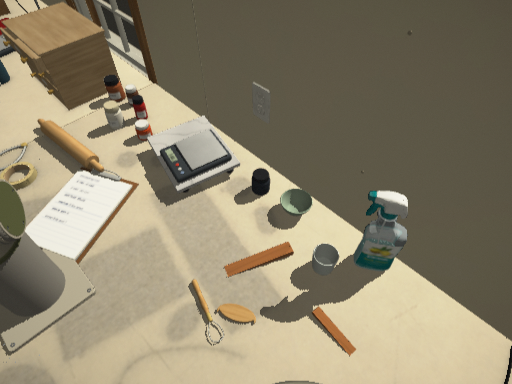

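View pics/top0.png

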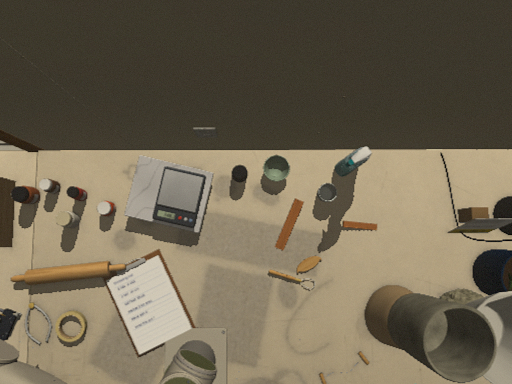

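The larger wedge is at scene (258,259) / top (290,224). The look-alikes are the smaller one at scene (334,330) / top (359,226), the wooden rib at scene (237,313) and the brush at scene (205,310). The slab is at top (170,195), with its near right corner around (205,230). I'll go with the larger wedge.

```bash
python3 - <<'E'
from h import *
for n,seeds in(("top",[(290,224),(359,226)]),("scene",[(258,259),(334,330)])):
    z=np.load(n+"0.npz");p,d=z["p"],z["d"];c=robot.get_calibration(n)
    hsv=cv2.cvtColor(p,cv2.COLOR_RGB2HSV); print(n,[hsv[s[1],s[0]] for s in seeds])
    m=((hsv[...,0]<16)&(hsv[...,1]>120)&(hsv[...,2]>60)).astype(np.uint8)
    k,lab=cv2.connectedComponents(m)
    for s in seeds:
        w=lab==lab[s[1],s[0]];v,u=np.nonzero(w)
        P=world(c,u,v,d[v,u]); q=P[:,:2].astype(np.float32)
        (cx,cy),sz,a=cv2.minAreaRect(q); 
        mu=q.mean(0);e=np.linalg.eigh(np.cov(q.T))[1][:,1];t=(q-mu)@e
        print(len(u),(cx,cy),sz,'axis',e,'ends',mu+e*t.min(),mu+e*t.max(),'z low/high end',np.median(P[t<t.min()+.02,2]),np.median(P[t>t.max()-.02,2]))
# slab top: points with z .03-.08 in top view
z=np.load("top0.npz");p,d=z["p"],z["d"];c=robot.get_calibration("top")
v,u=np.mgrid[140:245,115:225];P=world(c,u,v,d[140:245,115:225])
m=((P[...,2]>.035)&(P[...,2]<.068)).astype(np.uint8)
k,lab,st,_=cv2.connectedComponentsWithStats(m);b=1+st[1:,4].argmax()
Q=P[lab==b];A=np.c_[Q[:,:2],np.ones(len(Q))];f=np.linalg.lstsq(A,Q[:,2],rcond=None)[0]
print("slab fit",f,'tilt deg',np.degrees(np.hypot(*f[:2])),Q[:,2].min(),Q[:,2].max())
r=cv2.minAreaRect(Q[:,:2].astype(np.float32));print(r,cv2.boxPoints(r))
E
python3 - <<'E'
import cv2
p=cv2.imread('pics/scene0.png')[90:300,130:360]
cv2.imwrite('pics/crop0.png',cv2.resize(p,None,fx=2.8,fy=2.8,interpolation=cv2.INTER_CUBIC)[:600,:800])
E
```

```text
top [array([ 13, 169, 134], dtype=uint8), array([ 13, 177, 141], dtype=uint8)]
484 (0.47240933775901794, -0.33416634798049927) (0.036222562193870544, 0.1901322603225708) axis [-0.91676458  0.39942797] ends [ 0.55999517 -0.37118569] [ 0.38566963 -0.29523326] z low/high end 0.0190522817860298 0.002563322039380145
206 (0.4675356149673462, -0.589485764503479) (0.12519769370555878, 0.022063620388507843) axis [0.09158114 0.99579762] ends [ 0.46144156 -0.65178049] [ 0.47290844 -0.52709653] z low/high end 0.001822609541958231 0.012497257089092662
scene [array([ 13, 169, 160], dtype=uint8), array([ 13, 171, 173], dtype=uint8)]
846 (0.31029725074768066, -0.4443170428276062) (0.5143489241600037, 0.17154860496520996) axis [-0.93321442  0.35931998] ends [ 0.55768993 -0.37006534] [ 0.29634425 -0.26943817] z low/high end 0.017237570982146566 0.8547572675878493
524 (0.31391891837120056, -0.5943354964256287) (0.33877331018447876, 0.12353771924972534) axis [0.30740776 0.95157788] ends [ 0.41387139 -0.74649004] [ 0.48324902 -0.53173223] z low/high end 0.8547572675878493 0.010796948119401684
slab fit [0.03655464 0.02029764 0.03156465] tilt deg 2.3956461008699095 0.03580768710189064 0.06799272209075236
((0.5814886093139648, 0.09574328362941742), (0.27100783586502075, 0.2207167148590088), 76.3395767211914) [[ 0.44225046 -0.00986456]
 [ 0.6567237  -0.06199057]
 [ 0.7207267   0.20135114]
 [ 0.50625354  0.25347713]]
```

View pics/crop0.png

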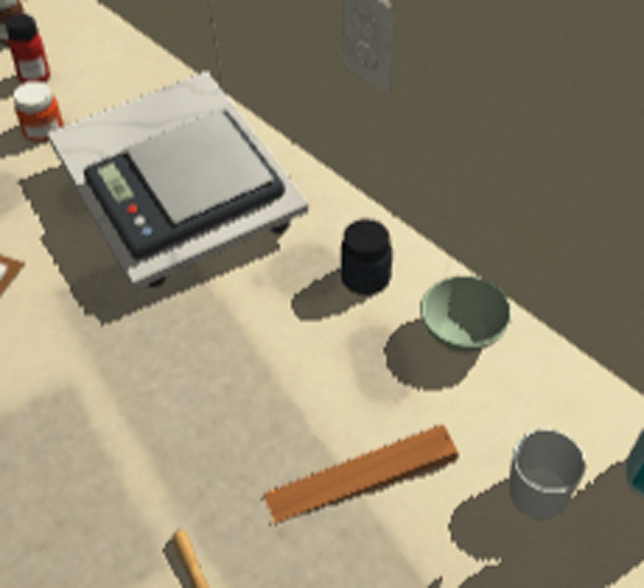

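The crop shows the larger wedge at crop (360,475), with the thick end at upper right (445,440), away from the robot, and the thin end at lower left (270,505). It measures 190x36 mm with heights of 2.5 to 19 mm, which matches the description. The seized foot works out to about (0.480, 0.009), the tilt to 2.4°, and the required lift to about 5.4 mm.

>>> arm_command --targets '[{"x":0.48,"y":-0.62,"claw":90},{"x":0.48,"y":-0.62,"claw":90},{"x":0.48,"y":-0.62,"claw":90},{"x":0.48,"y":-0.62,"claw":90},{"x":0.48,"y":-0.62,"claw":90},{"x":0.48,"y":-0.62,"claw":90},{"x":0.48,"y":-0.62,"claw":90},{"x":0.48,"y":-0.62,"claw":90},{"x":0.48,"y":-0.62,"claw":90},{"x":0.48,"y":-0.62,"claw":90}]'

```text
schema error: expected keys x, y, z, rx, ry, rz, claw
```

>>> arm_command --targets '[{"x":0.1,"y":-0.8},{"x":0.1,"y":-0.8},{"x":0.1,"y":-0.8},{"x":0.1,"y":-0.8},{"x":0.1,"y":-0.8},{"x":0.1,"y":-0.8},{"x":0.1,"y":-0.8},{"x":0.1,"y":-0.8},{"x":0.1,"y":-0.8},{"x":0.1,"y":-0.8}]'

```text
schema error: expected keys x, y, z, rx, ry, rz, claw
```

>>> arm_command --targets '[{"x":0.48,"y":-0.62,"z":0,"rx":0,"ry":0,"rz":0,"claw":90},{"x":0.48,"y":-0.62,"z":0,"rx":0,"ry":0,"rz":0,"claw":90},{"x":0.48,"y":-0.62,"z":0,"rx":0,"ry":0,"rz":0,"claw":90},{"x":0.48,"y":-0.62,"z":0,"rx":0,"ry":0,"rz":0,"claw":90},{"x":0.48,"y":-0.62,"z":0,"rx":0,"ry":0,"rz":0,"claw":90},{"x":0.48,"y":-0.62,"z":0,"rx":0,"ry":0,"rz":0,"claw":90},{"x":0.48,"y":-0.62,"z":0,"rx":0,"ry":0,"rz":0,"claw":90},{"x":0.48,"y":-0.62,"z":0,"rx":0,"ry":0,"rz":0,"claw":90},{"x":0.48,"y":-0.62,"z":0,"rx":0,"ry":0,"rz":0,"claw":90},{"x":0.48,"y":-0.62,"z":0,"rx":0,"ry":0,"rz":0,"claw":90}]'

```text
t: 0.93
tool_pos: [0.4523, 0.248, 0.2323]
orientation: [0.563, 3.09, -0.002]
force: [-0.7, 0.2, -0.2]
opening: 0.0601
gripper_force: 0.0
```

>>> arm_command --targets '[{"x":0.1,"y":-0.8,"z":0,"rx":0,"ry":0,"rz":0,"claw":90},{"x":0.1,"y":-0.8,"z":0,"rx":0,"ry":0,"rz":0,"claw":90},{"x":0.1,"y":-0.8,"z":0,"rx":0,"ry":0,"rz":0,"claw":90},{"x":0.1,"y":-0.8,"z":0,"rx":0,"ry":0,"rz":0,"claw":90},{"x":0.1,"y":-0.8,"z":0,"rx":0,"ry":0,"rz":0,"claw":90},{"x":0.1,"y":-0.8,"z":0,"rx":0,"ry":0,"rz":0,"claw":90},{"x":0.1,"y":-0.8,"z":0,"rx":0,"ry":0,"rz":0,"claw":90},{"x":0.1,"y":-0.8,"z":0,"rx":0,"ry":0,"rz":0,"claw":90},{"x":0.1,"y":-0.8,"z":0,"rx":0,"ry":0,"rz":0,"claw":90},{"x":0.1,"y":-0.8,"z":0,"rx":0,"ry":0,"rz":0,"claw":90}]'

```text
t: 1.77
tool_pos: [0.4996, -0.1515, 0.2323]
orientation: [-0.562, -3.091, 0.001]
force: [0.7, 0.6, -0.1]
opening: 0.0603
gripper_force: 0.0
```

>>> arm_command --targets '[{"x":0.07,"y":-0.42,"z":-0.06,"rx":0,"ry":0,"rz":-0.026,"claw":90},{"x":0.07,"y":-0.42,"z":-0.06,"rx":0,"ry":0,"rz":-0.026,"claw":90},{"x":0.07,"y":-0.42,"z":-0.06,"rx":0,"ry":0,"rz":-0.026,"claw":90},{"x":0.07,"y":-0.42,"z":-0.06,"rx":0,"ry":0,"rz":-0.026,"claw":90},{"x":0.07,"y":-0.42,"z":-0.06,"rx":0,"ry":0,"rz":-0.026,"claw":90},{"x":0.07,"y":-0.42,"z":-0.06,"rx":0,"ry":0,"rz":-0.026,"claw":90},{"x":0.07,"y":-0.42,"z":-0.06,"rx":0,"ry":0,"rz":-0.026,"claw":90},{"x":0.07,"y":-0.42,"z":-0.06,"rx":0,"ry":0,"rz":-0.026,"claw":90}]'

```text
t: 2.43
tool_pos: [0.5347, -0.3577, 0.2017]
orientation: [-0.64, -3.074, -0.002]
force: [-0.1, 0.6, -0.6]
opening: 0.0599
gripper_force: 0.0
```

```bash
python3 - <<'E'
from h import *
p,d,c=cam("wrist"); save("wrist1.png",p); s=robot.read_state(); print(s['tool_pos'],s['orientation'],c['origin'])
hsv=cv2.cvtColor(p,cv2.COLOR_RGB2HSV)
m=((hsv[...,0]<16)&(hsv[...,1]>120)&(hsv[...,2]>50)).astype(np.uint8)
k,lab,st,_=cv2.connectedComponentsWithStats(m);b=1+st[1:,4].argmax()
v,u=np.nonzero((lab==b)&(d>0));P=world(c,u,v,d[v,u]);print(st[b],np.percentile(P[:,2],[2,50,98]))
r=cv2.minAreaRect(P[:,:2].astype(np.float32));print(r,cv2.boxPoints(r))
E
```

```text
[ 0.53505703 -0.35696715  0.2024429 ] [-6.38682906e-01 -3.07539758e+00 -1.30107986e-03] [ 0.46438326 -0.32802675  0.35481907]
[ 242    0   36  197 6747] [0.00350838 0.01190536 0.02135757]
((0.47362595796585083, -0.33566993474960327), (0.0334528386592865, 0.1840629130601883), 66.45954895019531) [[ 0.38257304 -0.31424734]
 [ 0.55131793 -0.38776138]
 [ 0.5646789  -0.35709253]
 [ 0.395934   -0.2835785 ]]
```

View pics/wrist1.png

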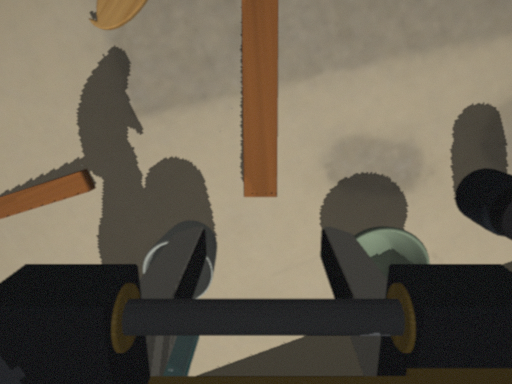

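The wrist view shows the wedge centred, with its thick end at (260,195). The cup (180,260) and bowl (395,245) sit on either side of the fingers, so I'll check their clearance first.

```bash
python3 - <<'E'
from h import *
d=np.load("top0.npz")["d"];c=robot.get_calibration("top")
v,u=np.mgrid[150:215,225:350];P=world(c,u,v,d[150:215,225:350])
k,lab,st,_=cv2.connectedComponentsWithStats((P[...,2]>.02).astype(np.uint8))
for i in range(1,k):
    if st[i,4]>60: Q=P[lab==i];print(st[i],Q.min(0),Q.max(0))
E
```

```text
[ 38   5  27  26 275] [ 0.41974079 -0.33319927  0.02003206] [ 0.71983131 -0.17032268  1.57869271]
[109   4  16  23 237] [ 0.41974079 -0.54938025  0.02083397] [ 0.70013032 -0.17032268  1.57869271]
[  6  15  16  17 217] [ 0.41974079 -0.17919289  0.02017158] [ 0.67832385 -0.12566842  1.57869271]
[ 92  33  20  19 137] [ 0.55025709 -0.49592926  0.02063332] [ 0.61449287 -0.43052538  0.07034023]
```

>>> arm_command --targets '[{"x":-0.002,"y":-0.01,"z":-0.08,"rx":0,"ry":0,"rz":0,"claw":90},{"x":-0.002,"y":-0.01,"z":-0.16,"rx":0,"ry":0,"rz":0,"claw":90},{"x":-0.002,"y":-0.01,"z":-0.24,"rx":0,"ry":0,"rz":0,"claw":90},{"x":-0.002,"y":-0.01,"z":-0.3,"rx":0,"ry":0,"rz":0,"claw":90},{"x":-0.002,"y":-0.01,"z":-0.34,"rx":0,"ry":0,"rz":0,"claw":90},{"x":-0.002,"y":-0.01,"z":-0.355,"rx":0,"ry":0,"rz":0,"claw":90},{"x":-0.002,"y":-0.01,"z":-0.366,"rx":0,"ry":0,"rz":0,"claw":90},{"x":-0.002,"y":-0.01,"z":-0.366,"rx":0,"ry":0,"rz":0,"claw":90}]'

```text
t: 3.15
tool_pos: [0.5346, -0.3621, 0.0202]
orientation: [0.637, 3.076, -0.0]
force: [-0.3, -0.6, 0.3]
opening: 0.0601
gripper_force: 0.0
```

>>> arm_command --targets '[{"x":0,"y":0,"z":0,"rx":0,"ry":0,"rz":0,"claw":255},{"x":0,"y":0,"z":0,"rx":0,"ry":0,"rz":0,"claw":255},{"x":0,"y":0,"z":0,"rx":0,"ry":0,"rz":0,"claw":255},{"x":0,"y":0,"z":0,"rx":0,"ry":0,"rz":0,"claw":255},{"x":0,"y":0,"z":0,"rx":0,"ry":0,"rz":0,"claw":255},{"x":0,"y":0,"z":0,"rx":0,"ry":0,"rz":0,"claw":255}]' --squeeze 40

```text
t: 3.65
tool_pos: [0.5348, -0.3635, 0.0208]
orientation: [0.639, 3.074, -0.001]
force: [-0.4, 1.6, 6.2]
opening: 0.0336
gripper_force: 39.9
```

>>> arm_command --targets '[{"x":0,"y":0,"z":0.06,"rx":0,"ry":0,"rz":0,"claw":255},{"x":-0.02,"y":0.03,"z":0.1,"rx":0,"ry":0,"rz":-0.06,"claw":255},{"x":-0.04,"y":0.07,"z":0.1,"rx":0,"ry":0,"rz":-0.12,"claw":255},{"x":-0.06,"y":0.11,"z":0.1,"rx":0,"ry":0,"rz":-0.18,"claw":255},{"x":-0.09,"y":0.15,"z":0.1,"rx":0,"ry":0,"rz":-0.24,"claw":255},{"x":-0.12,"y":0.19,"z":0.1,"rx":0,"ry":0,"rz":-0.3,"claw":255},{"x":-0.15,"y":0.23,"z":0.1,"rx":0,"ry":0,"rz":-0.36,"claw":255},{"x":-0.18,"y":0.27,"z":0.1,"rx":0,"ry":0,"rz":-0.42,"claw":255},{"x":-0.2,"y":0.3,"z":0.1,"rx":0,"ry":0,"rz":-0.48,"claw":255},{"x":-0.212,"y":0.327,"z":0.1,"rx":0,"ry":0,"rz":-0.54,"claw":255}]'

```text
t: 4.48
tool_pos: [0.4266, -0.1983, 0.0691]
orientation: [-2.136, -2.302, 0.001]
force: [-0.4, 1.1, -0.9]
opening: 0.0332
gripper_force: 39.9
```

>>> arm_command --targets '[{"x":0,"y":-0.02,"z":0,"rx":0,"ry":0,"rz":-0.06,"claw":255},{"x":0,"y":-0.02,"z":0,"rx":0,"ry":0,"rz":-0.12,"claw":255},{"x":0,"y":-0.02,"z":0,"rx":0,"ry":0,"rz":-0.16,"claw":255},{"x":0,"y":-0.02,"z":0,"rx":0,"ry":0,"rz":-0.16,"claw":255},{"x":0,"y":-0.02,"z":0,"rx":0,"ry":0,"rz":-0.16,"claw":255}]'

```text
t: 4.9
tool_pos: [0.4279, -0.2095, 0.0695]
orientation: [-2.468, -1.944, 0.0]
force: [-0.4, -0.0, -0.9]
opening: 0.0338
gripper_force: 39.9
```

```bash
cat > look.py <<'E'
import sys
from h import *
p,d,c=cam("wrist"); save(sys.argv[1],p); s=robot.read_state(); R=cv2.Rodrigues(s['orientation'])[0]
print(s['tool_pos'],np.degrees(np.arctan2(R[1,0],R[0,0])),s['force'],s['opening'])
hsv=cv2.cvtColor(p,cv2.COLOR_RGB2HSV)
m=((hsv[...,0]<16)&(hsv[...,1]>120)&(hsv[...,2]>50)).astype(np.uint8)
k,lab,st,_=cv2.connectedComponentsWithStats(m);b=1+st[1:,4].argmax()
v,u=np.nonzero((lab==b)&(d>0));P=world(c,u,v,d[v,u]);print(st[b],np.percentile(P[:,2],[2,50,98]))
r=cv2.minAreaRect(P[:,:2].astype(np.float32));print(r,cv2.boxPoints(r))
E
python3 look.py wrist2.png
```

```text
[ 0.42797339 -0.20946112  0.06954108] 76.48320092926556 [ 0.11476236  0.60805217 -2.2027739 ] 0.03351031977166685
[  229     0    78   295 20934] [0.05640832 0.06265291 0.07016058]
((0.4402539134025574, -0.16598384082317352), (0.13816788792610168, 0.034798525273799896), 75.26264953613281) [[ 0.40585288 -0.22836891]
 [ 0.43950662 -0.23722124]
 [ 0.47465494 -0.10359877]
 [ 0.4410012  -0.09474644]]
```

View pics/wrist2.png

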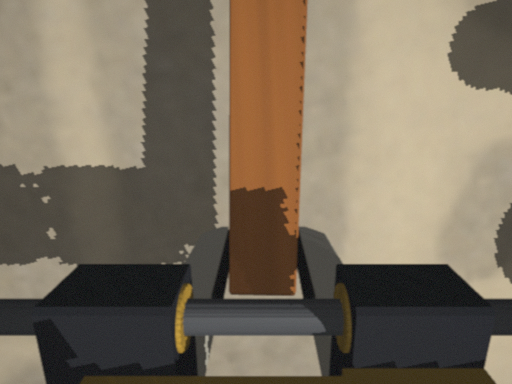

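The wedge is gripped straight and level, with its thick end at (265,290). I'll lower it and check its alignment with the foot in the scene camera.

>>> arm_command --targets '[{"x":0,"y":0,"z":-0.05,"rx":0,"ry":0,"rz":0,"claw":255},{"x":0,"y":0,"z":-0.085,"rx":0,"ry":0,"rz":0,"claw":255},{"x":0,"y":0,"z":-0.097,"rx":0,"ry":0,"rz":0,"claw":255},{"x":0,"y":0,"z":-0.097,"rx":0,"ry":0,"rz":0,"claw":255}]'

```text
t: 5.28
tool_pos: [0.4274, -0.2091, 0.0203]
orientation: [-2.467, -1.942, 0.001]
force: [0.0, 0.2, -0.7]
opening: 0.0333
gripper_force: 39.9
```

```bash
python3 - <<'E'
from h import *
p,d,c=cam("scene"); np.savez("scene2.npz",p=p,d=d)
q=cv2.resize(p[130:270,130:290],None,fx=4.2,fy=4.2,interpolation=cv2.INTER_CUBIC);save("scene2c.png",q)
K=np.array(c["intrinsics"]);R=cv2.Rodrigues(c["orientation"])[0]
for P in([.480,.009,0],[.480,.009,.006],[.472,-.03,.0]):
    x=R.T@(np.array(P)-c["origin"]);u=K[0,0]*x[0]/-x[2]+K[0,2];v=K[1,1]*x[1]/x[2]+K[1,2];print(P,u,v,"crop",(u-130)*4.2,(v-130)*4.2)
E
```

```text
[0.48, 0.009, 0] 185.21822892485568 189.37000500328173 crop 231.91656148439387 249.3540210137833
[0.48, 0.009, 0.006] 184.91847303699012 188.1628425340582 crop 230.65758675535852 244.28393864304445
[0.472, -0.03, 0.0] 190.69032360672998 197.58273485767597 crop 254.89935914826592 283.8474864022391
```

View pics/scene2c.png

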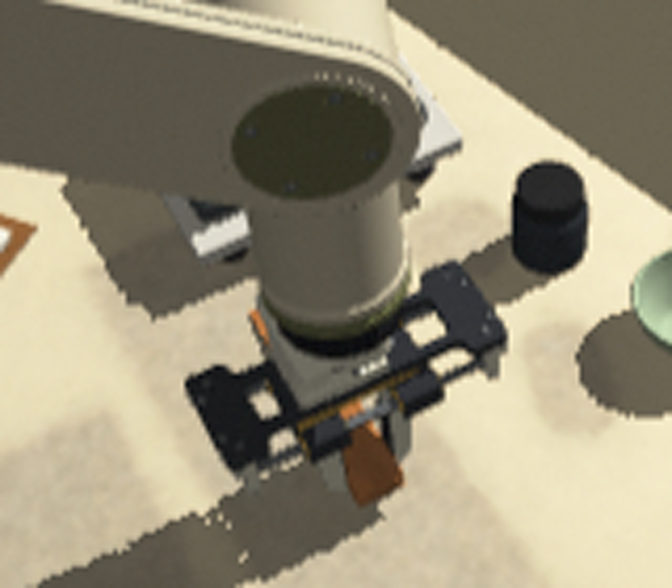

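The foot is visible at crop (232,252), against a predicted (232,249), so the alignment is good. I'm starting the insertion.

>>> arm_command --targets '[{"x":0.0047,"y":0.0194,"z":0,"rx":0,"ry":0,"rz":0,"claw":255},{"x":0.0094,"y":0.0389,"z":0,"rx":0,"ry":0,"rz":0,"claw":255},{"x":0.014,"y":0.0583,"z":0,"rx":0,"ry":0,"rz":0,"claw":255},{"x":0.0187,"y":0.0778,"z":0,"rx":0,"ry":0,"rz":0,"claw":255},{"x":0.0187,"y":0.0778,"z":0,"rx":0,"ry":0,"rz":0,"claw":255},{"x":0.0187,"y":0.0778,"z":0,"rx":0,"ry":0,"rz":0,"claw":255}]'

```text
t: 5.83
tool_pos: [0.4377, -0.1697, 0.0212]
orientation: [2.468, 1.943, -0.0]
force: [-1.0, 0.9, -1.1]
opening: 0.0335
gripper_force: 39.9
```

>>> arm_command --targets '[{"x":0.0023,"y":0.0097,"z":0,"rx":0,"ry":0,"rz":0,"claw":255},{"x":0.0047,"y":0.0194,"z":0,"rx":0,"ry":0,"rz":0,"claw":255},{"x":0.007,"y":0.0292,"z":0,"rx":0,"ry":0,"rz":0,"claw":255},{"x":0.0094,"y":0.0389,"z":0,"rx":0,"ry":0,"rz":0,"claw":255},{"x":0.0094,"y":0.0389,"z":0,"rx":0,"ry":0,"rz":0,"claw":255}]'

```text
t: 6.25
tool_pos: [0.4423, -0.1503, 0.0211]
orientation: [-2.47, -1.941, -0.0]
force: [-0.6, -0.1, -1.3]
opening: 0.0337
gripper_force: 39.9
```

>>> arm_command --targets '[{"x":0.0012,"y":0.0049,"z":0,"rx":0,"ry":0,"rz":0,"claw":255},{"x":0.0023,"y":0.0097,"z":0,"rx":0,"ry":0,"rz":0,"claw":255},{"x":0.0035,"y":0.0146,"z":0,"rx":0,"ry":0,"rz":0,"claw":255},{"x":0.0047,"y":0.0194,"z":0,"rx":0,"ry":0,"rz":0,"claw":255}]'

```text
t: 6.58
tool_pos: [0.4445, -0.1413, 0.0211]
orientation: [-2.471, -1.941, 0.0]
force: [0.1, -0.8, -0.3]
opening: 0.0335
gripper_force: 39.9
```

>>> arm_command --targets '[{"x":0.0009,"y":0.0039,"z":0,"rx":0,"ry":0,"rz":0,"claw":255},{"x":0.0019,"y":0.0078,"z":0,"rx":0,"ry":0,"rz":0,"claw":255},{"x":0.0028,"y":0.0117,"z":0,"rx":0,"ry":0,"rz":0,"claw":255},{"x":0.0037,"y":0.0156,"z":0,"rx":0,"ry":0,"rz":0,"claw":255}]'

```text
t: 6.92
tool_pos: [0.4464, -0.1335, 0.0211]
orientation: [-2.47, -1.941, 0.0]
force: [-0.5, -1.1, -1.6]
opening: 0.0336
gripper_force: 39.9
```

>>> arm_command --targets '[{"x":0.0009,"y":0.0039,"z":0,"rx":0,"ry":0,"rz":0,"claw":255},{"x":0.0019,"y":0.0078,"z":0,"rx":0,"ry":0,"rz":0,"claw":255}]'

```text
t: 7.08
tool_pos: [0.4473, -0.1295, 0.0211]
orientation: [-2.47, -1.941, 0.0]
force: [-0.3, -1.7, -1.1]
opening: 0.0335
gripper_force: 39.9
```

```bash
cat > tilt.py <<'E'
from h import *
# slab tilt from top cam depth + pushing force
p,d,c=cam("top");np.savez("topl.npz",p=p,d=d)
v,u=np.mgrid[140:245,115:225];P=world(c,u,v,d[140:245,115:225])
m=((P[...,2]>.04)&(P[...,2]<.066)).astype(np.uint8)
Q=P[(m>0)]
# keep only slab outline interior
ex=np.array([.9717,-.2362]);ey=np.array([.2362,.9717]);L=(Q[:,:2]-[.5815,.0957])@np.c_[ex,ey]
Q=Q[(abs(L[:,0])<.1)&(abs(L[:,1])<.125)]
for _ in range(4):
    A=np.c_[Q[:,:2],np.ones(len(Q))];f=np.linalg.lstsq(A,Q[:,2],rcond=None)[0];r=Q[:,2]-A@f;Q=Q[abs(r)<max(.002,2*r.std())]
print(len(Q),"slab-axis slopes deg",np.degrees([f[:2]@ex,f[:2]@ey]),"rms",r.std())
s=robot.read_state();print(s['t'],s['tool_pos'],s['force'])
E
python3 tilt.py
```

```text
1492 slab-axis slopes deg [-0.08016393  0.52382141] rms 0.00276725547931225
7.1333 [ 0.44738305 -0.12921171  0.02110109] [ 0.59004179  1.29918617 -1.60424977]
```

>>> arm_command --targets '[{"x":0.0009,"y":0.0039,"z":0,"rx":0,"ry":0,"rz":0,"claw":255},{"x":0.0019,"y":0.0078,"z":0,"rx":0,"ry":0,"rz":0,"claw":255}]'

```text
t: 7.3
tool_pos: [0.4483, -0.1257, 0.0211]
orientation: [-2.471, -1.941, 0.0]
force: [-0.2, -0.5, -1.0]
opening: 0.0333
gripper_force: 39.9
```

>>> arm_command --targets '[{"x":0.0009,"y":0.0039,"z":0,"rx":0,"ry":0,"rz":0,"claw":255}]'

```text
t: 7.38
tool_pos: [0.4488, -0.1238, 0.0211]
orientation: [2.471, 1.941, -0.0]
force: [0.3, -1.4, -1.6]
opening: 0.0336
gripper_force: 39.9
```

>>> arm_command --targets '[{"x":0.0009,"y":0.0039,"z":0,"rx":0,"ry":0,"rz":0,"claw":255}]'

```text
t: 7.47
tool_pos: [0.4492, -0.1217, 0.0211]
orientation: [-2.47, -1.941, 0.0]
force: [0.2, -0.7, -1.6]
opening: 0.0335
gripper_force: 39.9
```

>>> arm_command --targets '[{"x":0.0009,"y":0.0039,"z":0,"rx":0,"ry":0,"rz":0,"claw":255}]'

```text
t: 7.55
tool_pos: [0.4496, -0.1198, 0.0211]
orientation: [-2.47, -1.941, -0.0]
force: [-0.8, -1.5, -1.2]
opening: 0.0333
gripper_force: 39.9
```

>>> arm_command --targets '[{"x":0.0009,"y":0.0039,"z":0,"rx":0,"ry":0,"rz":0,"claw":255}]'

```text
t: 7.63
tool_pos: [0.4501, -0.1178, 0.0211]
orientation: [-2.47, -1.941, 0.0]
force: [0.8, -1.2, -1.2]
opening: 0.0338
gripper_force: 39.9
```

```bash
python3 tilt.py; python3 - <<'E'
from h import *
p,d,c=cam("scene"); np.savez("scene3.npz",p=p,d=d)
q=cv2.resize(p[100:240,130:290],None,fx=4.2,fy=4.2,interpolation=cv2.INTER_CUBIC);save("scene3c.png",q)
E
```

```text
1461 slab-axis slopes deg [-0.43111854  0.24407777] rms 0.002774301798720066
7.6833 [ 0.45015113 -0.11751957  0.02112118] [ 1.06496225 -0.78468167 -1.13664332]
```

View pics/scene3c.png

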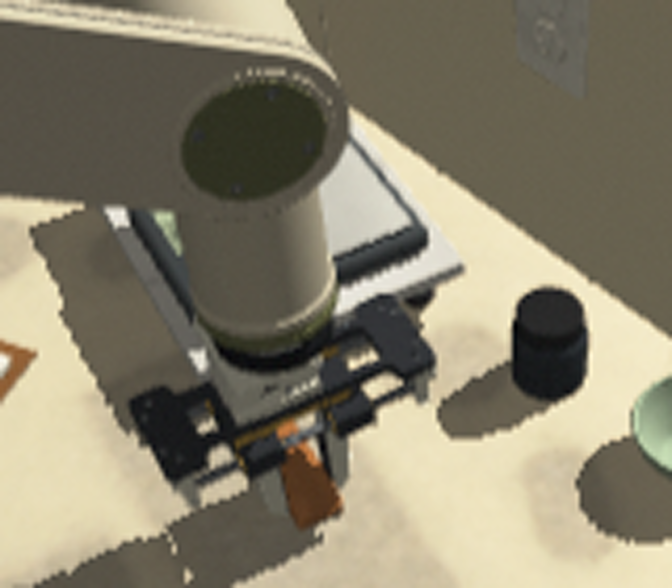

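The foot is hidden, but the slab slopes changed as 1.2 mm of lift would predict, so the wedge is lifting the slab. I'll continue in small steps.

>>> arm_command --targets '[{"x":0.0009,"y":0.0039,"z":0,"rx":0,"ry":0,"rz":0,"claw":255}]'

```text
t: 7.82
tool_pos: [0.4505, -0.1162, 0.0211]
orientation: [2.47, 1.941, -0.0]
force: [-1.1, -2.7, -1.1]
opening: 0.0335
gripper_force: 39.9
```

>>> arm_command --targets '[{"x":0.0009,"y":0.0039,"z":0,"rx":0,"ry":0,"rz":0,"claw":255}]'

```text
t: 7.9
tool_pos: [0.4509, -0.1143, 0.0211]
orientation: [2.47, 1.94, -0.001]
force: [-0.1, -2.6, -2.0]
opening: 0.0336
gripper_force: 39.9
```

```bash
cat > dlift.py <<'E'
from h import *
z0=np.load("top0.npz");c=robot.get_calibration("top");p,d=robot.read_camera("top")
v,u=np.mgrid[140:245,115:225];s=np.s_[140:245,115:225]
A0=world(c,u,v,z0["d"][s]);A1=world(c,u,v,d[s]);dz=A1[...,2]-A0[...,2]
ex=np.array([.9717,-.2362]);ey=np.array([.2362,.9717]);L=(A0[...,:2]-[.5815,.0957])@np.c_[ex,ey]
m=(abs(L[...,0])<.105)&(abs(L[...,1])<.13)&(A0[...,2]>.03)&(A0[...,2]<.11)&(abs(dz)<.012)
l=L[m];y=dz[m]
for _ in range(4):
    A=np.c_[l,np.ones(len(l))];f=np.linalg.lstsq(A,y,rcond=None)[0];r=y-A@f;k=abs(r)<max(.0015,2*r.std());l,y=l[k],y[k]
print(len(l),"dslope deg",np.degrees(f[:2]),"dz corners mm NR,FL,NL,FR",[round(1e3*(f@[a,b,1]),2) for a,b in((-.08,-.11),(.08,.11),(-.08,.11),(.08,-.11))],"rms",r.std())
st=robot.read_state();print(st['t'],st['tool_pos'],st['force'])
E
python3 dlift.py
```

```text
3673 dslope deg [-2.01737305 -1.55353474] dz corners mm NR,FL,NL,FR [np.float64(5.59), np.float64(-6.01), np.float64(-0.37), np.float64(-0.04)] rms 0.0037708520667430866
7.95 [ 0.45099065 -0.1139741   0.02111625] [-0.17279761 -0.78650827 -2.03846211]
```

>>> arm_command --targets '[{"x":0.0007,"y":0.0029,"z":0,"rx":0,"ry":0,"rz":0,"claw":255}]'

```text
t: 8.03
tool_pos: [0.4512, -0.113, 0.0211]
orientation: [2.47, 1.941, -0.001]
force: [-0.8, -3.8, -2.7]
opening: 0.0338
gripper_force: 39.9
```

>>> arm_command --targets '[{"x":0.0007,"y":0.0029,"z":0,"rx":0,"ry":0,"rz":0,"claw":255}]'

```text
t: 8.12
tool_pos: [0.4515, -0.1117, 0.0211]
orientation: [2.47, 1.94, -0.001]
force: [-1.7, -6.9, -2.6]
opening: 0.0338
gripper_force: 39.9
```

>>> arm_command --targets '[{"x":0.0007,"y":0.0029,"z":0,"rx":0,"ry":0,"rz":0,"claw":255}]'

```text
t: 8.2
tool_pos: [0.4518, -0.1105, 0.0211]
orientation: [2.47, 1.94, -0.002]
force: [-1.0, -8.2, -2.6]
opening: 0.0339
gripper_force: 39.9
```

The pushing force is about 8 N, the even-share value, so I'm stopping here. I'll hold for a moment and then release.

```bash
python3 dlift.py; python3 dlift.py
```

```text
3628 dslope deg [-2.22747937 -1.55726198] dz corners mm NR,FL,NL,FR [np.float64(6.04), np.float64(-6.16), np.float64(0.06), np.float64(-0.18)] rms 0.0037364685083486784
8.25 [ 0.45185725 -0.11021048  0.021065  ] [-0.75324979 -4.66544358 -3.0200147 ]
3649 dslope deg [-2.05953545 -1.43221609] dz corners mm NR,FL,NL,FR [np.float64(5.69), np.float64(-5.56), np.float64(0.19), np.float64(-0.06)] rms 0.003906661097540105
8.3 [ 0.4518635  -0.11012688  0.02104155] [-0.68597258 -4.44343454 -3.42795543]
```

>>> arm_command --targets '[{"x":0,"y":0,"z":-0.0008,"rx":0,"ry":0,"rz":0,"claw":255},{"x":0,"y":0,"z":-0.0016,"rx":0,"ry":0,"rz":0,"claw":255},{"x":0,"y":0,"z":-0.0016,"rx":0,"ry":0,"rz":0,"claw":255}]'

```text
t: 8.55
tool_pos: [0.4519, -0.11, 0.0203]
orientation: [2.47, 1.941, -0.001]
force: [-0.5, -5.1, -1.7]
opening: 0.0337
gripper_force: 39.9
```

>>> arm_command --targets '[{"x":0,"y":0,"z":-0.001,"rx":0,"ry":0,"rz":0,"claw":255},{"x":0,"y":0,"z":-0.001,"rx":0,"ry":0,"rz":0,"claw":255}]'

```text
t: 8.72
tool_pos: [0.452, -0.11, 0.0198]
orientation: [2.47, 1.94, -0.0]
force: [-0.8, -4.9, -1.1]
opening: 0.0337
gripper_force: 39.9
```

>>> arm_command --targets '[{"x":0.0003,"y":0.0012,"z":-0.0006,"rx":0,"ry":0,"rz":0,"claw":255}]'

```text
t: 8.8
tool_pos: [0.4522, -0.1095, 0.0197]
orientation: [2.47, 1.94, -0.0]
force: [-1.0, -5.1, -0.7]
opening: 0.0336
gripper_force: 39.9
```

>>> arm_command --targets '[{"x":0.0005,"y":0.002,"z":0,"rx":0,"ry":0,"rz":0,"claw":255}]'

```text
t: 8.88
tool_pos: [0.4524, -0.1086, 0.0196]
orientation: [2.47, 1.94, -0.001]
force: [-2.0, -6.4, -2.0]
opening: 0.0336
gripper_force: 39.9
```

>>> arm_command --targets '[{"x":0.0004,"y":0.0016,"z":0,"rx":0,"ry":0,"rz":0,"claw":255}]'

```text
t: 8.97
tool_pos: [0.4527, -0.1079, 0.0197]
orientation: [2.47, 1.94, -0.001]
force: [-1.5, -7.9, -2.0]
opening: 0.0336
gripper_force: 39.9
```

It reads 8 N again with the wedge seated, so I'm releasing and rising.

>>> arm_command --targets '[{"x":0,"y":0,"z":0,"rx":0,"ry":0,"rz":0,"claw":255},{"x":0,"y":0,"z":0,"rx":0,"ry":0,"rz":0,"claw":90},{"x":0,"y":0,"z":0,"rx":0,"ry":0,"rz":0,"claw":90},{"x":0,"y":0,"z":0,"rx":0,"ry":0,"rz":0,"claw":90},{"x":0,"y":0,"z":0,"rx":0,"ry":0,"rz":0,"claw":90},{"x":0,"y":0,"z":0,"rx":0,"ry":0,"rz":0,"claw":90}]' --squeeze 10

```text
t: 9.47
tool_pos: [0.4527, -0.1072, 0.0196]
orientation: [-2.47, -1.941, -0.0]
force: [-0.4, -0.8, 0.5]
opening: 0.0592
gripper_force: 0.0
```

>>> arm_command --targets '[{"x":0,"y":0,"z":0.04,"rx":0,"ry":0,"rz":0,"claw":90},{"x":0,"y":-0.02,"z":0.1,"rx":0,"ry":0,"rz":0,"claw":90},{"x":0,"y":-0.1,"z":0.18,"rx":0,"ry":0,"rz":0,"claw":90},{"x":0,"y":-0.18,"z":0.24,"rx":0,"ry":0,"rz":0,"claw":90},{"x":0,"y":-0.26,"z":0.28,"rx":0,"ry":0,"rz":0,"claw":90},{"x":0,"y":-0.34,"z":0.3,"rx":0,"ry":0,"rz":0,"claw":90},{"x":0,"y":-0.42,"z":0.3,"rx":0,"ry":0,"rz":0,"claw":90},{"x":0,"y":-0.5,"z":0.3,"rx":0,"ry":0,"rz":0,"claw":90},{"x":0,"y":-0.5,"z":0.3,"rx":0,"ry":0,"rz":0,"claw":90}]'

```text
t: 10.22
tool_pos: [0.4523, -0.362, 0.1707]
orientation: [2.47, 1.936, -0.001]
force: [1.3, -0.0, -0.1]
opening: 0.0601
gripper_force: 0.0
```

```bash
python3 dlift.py; python3 dlift.py; python3 - <<'E'
from h import *
p,d,c=cam("scene")
q=cv2.resize(p[100:240,130:290],None,fx=4.2,fy=4.2,interpolation=cv2.INTER_CUBIC);save("scene4c.png",q)
p,d,c=cam("top")
hsv=cv2.cvtColor(p,cv2.COLOR_RGB2HSV);m=((hsv[...,0]<16)&(hsv[...,1]>120)&(hsv[...,2]>50)).astype(np.uint8)
k,lab,st,_=cv2.connectedComponentsWithStats(m)
for i in range(1,k):
    if st[i,4]>150:
        v,u=np.nonzero((lab==i)&(d>0));P=world(c,u,v,d[v,u]);r=cv2.minAreaRect(P[:,:2].astype(np.float32));print(r,np.percentile(P[:,2],[5,95]))
E
```

```text
3689 dslope deg [-2.11452416 -1.40186762] dz corners mm NR,FL,NL,FR [np.float64(5.62), np.float64(-5.67), np.float64(0.23), np.float64(-0.29)] rms 0.0038226923188632244
10.2667 [ 0.45185031 -0.36360846  0.17037229] [-2.25195957  0.26879689  0.81355849]
3670 dslope deg [-2.08343335 -1.45490206] dz corners mm NR,FL,NL,FR [np.float64(5.69), np.float64(-5.71), np.float64(0.11), np.float64(-0.12)] rms 0.0037106983038353554
10.3167 [ 0.45200877 -0.360797    0.16972278] [-0.92703346  0.69740777  0.15788843]
((0.4625535011291504, -0.07284308224916458), (0.11746462434530258, 0.034417569637298584), 75.16484832763672) [0.00677831 0.02198922]
((0.27305158972740173, 0.05004652589559555), (0.29873743653297424, 0.1248292401432991), 35.66897964477539) [-0.00192537  0.00987056]
```

View pics/scene4c.png

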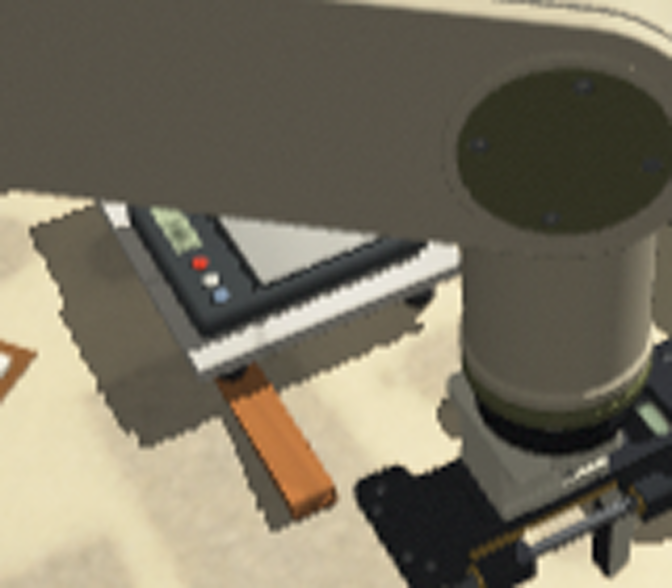

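The wedge sits under the seized foot (crop 232,370) and the slab is lifted by about 5.7 mm at the near right, so it is level. The gripper is clear, so I'm handing in.

```bash
python3 -c "
from plant import robot
print(robot.close_job())"
```

```text
the job is handed in; nothing more can be done
None
```

I pushed the wedge under the seized foot until the push took about 8 N (the even-share mark), released it with the slab level as far as the cameras show, and handed the job in; no verdict came back, and the load on each foot was not measured directly.

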